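# Clamp the cutter of the slide rest with the click wrench

### The arm

A 6-joint arm with a two-finger parallel gripper is mounted at the origin on the work surface. World frame = base frame: x ahead of the robot, y to its left, z up, the work surface at z = 0. Lengths are in m, angles in degrees, forces in N, time in s.
With the tool pointing down it reaches from about 0.3 to 0.75 m from the base axis. Payload 8.5 kg.
Tool frame: the origin (TCP) lies midway between the tips of the shut fingers; the grasp point (between the pads) lies 19 mm behind it (env.tcp_to_grasp is the z of the grasp point in the tool frame, in m); z points along the fingers, y is the line along which they close (so a half turn about z gives the same grasp; the last joint's range is limited). The gripper opens to 85 mm and grips with 20 to 120 N. Pads are 22 mm wide; open, the fingers measure 114 mm over their backs; the gripper's body (76 mm by 85 mm) begins 54 mm behind the grasp point. The pads swing forward as they close: fully open they stand 13 mm farther back than shut.
Start: joints at [59.513, 21.807, 74.336, -0, 83.858, -12.336], TCP at [0.171, 0.523, 0.231] pointing down, gripper open.
Joint ranges: [-178.18, 178.18], [-50.72, 133.34], [12.68, 142.11], [-81.47, 261.47], [9.98, 163.14], [-165.26, 165.26]. Speed limits (degrees/s): [136.94, 136.94, 180, 180, 180, 180].

### API

Orientations are given as a 3x3 rotation matrix whose columns are the frame's x, y, z axes.
In Python, from rig import env, imaging, job, models gives the robot as it stands. The module is installed in compiled form; this text tells all that it offers.
- The arm moves only by the tool jog_arm, never from a script. Its argument "plan" is text: rows parted by semicolons, each of 7 numbers parted by spaces: the turn, a rotation vector about the tool's x, y, z in degrees, then the shift along the tool's x, y, z in cm, then the closure in counts, from 0 (fully open) to 255 (shut). In form: rx ry rz x y z claw; .... A call has 1 to 10 rows; each row shifts and turns the commanded pose from where the row before left it, along the tool's axes as they then stand; what a row does not reach is not made up. A row lasts 1/12 s, in which the tool goes at most 41.7 mm and 7.16 degrees, less where a joint would pass 70% of its speed; a pose out of reach is approached as far as the arm can. A call with a gripper value outside its range is refused whole. The fingers move at their own pace and stop on an object; "grip_force" is the grip in N (left out, the last holds). Time passes only in rows, so rows that do not move let the fingers close. It gives the time, the measured TCP pose, the force, the opening and the grip force at its end, in the units of the state.
- env.observe(): the state, without advancing time (a new reading comes with each control period).
- imaging.get_image(name): name is "scene" or "top"; returns a dict with "pixels" (400x640x3 uint8, red, green, blue), "depth" (400x640 float32, m along the optical axis (not along the pixel's ray), 0 where there is no reading), "fov_y" (degrees; the focal length in pixels is half the picture's height over the tangent of half this angle, whatever the lens; pixels are square), "cx", "cy" (the principal point, pixels), "world_from_camera" (4x4, takes a point from camera to world coordinates). Camera axes: x right, y down, z forward; pixel columns grow to the right and rows downward; lengths in m; the calibration is good to about 2 mm. A picture is of the moment at which its call begins.
- job.close_job(): hands the job in; it is judged then, once.
Trained networks look in the newest picture that a camera, given by its name, has taken for a name from the list of things; names that differ only in an ending like _2 or _b are one class to them, and where a whole thing is asked for, a point or a joint stands for the part that bears it (a point fixed in the world has none). Each returns a list of dicts, best first, with "confidence" (0 to 1); they miss things now and then, are a little off and sometimes report something else, mostly with a low value. They report only what shows in the picture. A call takes as long as a camera call.
- models.outline_of(camera, query): "region" (400x640 bool, what is visible of it) and "bbox" ([centre column, centre row, width, height] in pixels, round what is visible of it).
- models.tip_of(camera, query): "at" ([column, row] in pixels: a listed point, or the origin of a listed thing).
The state is a dict: "time_s": time; "q": joint angles; "qvel": joint speeds; "joint_efforts": joint torques, N m; "position": TCP position; "tool_rot": TCP orientation; "ft_force": force on the tool from outside, world axes, zero at the start; "wrist_torque": the same for the moment, N m; "grip_width": finger opening in m; "gripper_force": force on a finger pad.
Only numpy, scipy, OpenCV 4.12 (cv2) and the standard library are available. Lean on these libraries where they do the work, as an engineer would, in place of code of your own. Each camera call takes 0.05 s, during which the arm holds its last target. There are 200 camera calls.

### The job

The cutter is in the slide rest's tool post and its square clamp nut has only been run down by hand: tighten it. Take the click wrench from its wooden rest, seat its socket fully on the nut, turn it clockwise (seen from above) until it breaks over with a click, and stop at once without forcing it on through the click; then lift it off and lay it back on its rest the way it lay. Leave the other things on the bench where they are.

Things in the scene. Friction and masses are not known exactly. Their poses are not given: they have to be found in the camera images.
- wrench_grip (a point): Middle of the black grooved grip (24 mm wide, 28 mm high, reaching 45 mm ahead of and 50 mm behind this point) of the click wrench, a 255 mm, 0.4 kg steel tool. x runs along the wrench to its head, z up, socket down. A 17 mm round tube runs on ahead, a 17 mm round end cap 35 mm long behind. The head's axis, also the socket's, lies 150 mm ahead; the socket's mouth is 36 mm lower.
- wrench_head (a point): Middle of the wrench's round head (37 mm across), on the socket's axis. Turned clockwise on a tight nut the wrench is rigid up to about 2 N m (13 N sideways at the middle of the grip); then it clicks: the handle swings on past the socket and the moment falls steadily, by a quarter within 0.04 rad (6 mm at the grip), by half within 0.08 rad. Hard stop at 0.145 rad. Eased off, it springs back straight.
- socket (a point): Middle of the mouth (lower rim) of the square socket under the wrench's head; x and y parallel to its sides, z up. 34 mm square outside; the hole is 23.5 mm square and 17 mm deep. The socket turns about its own axis (up to 0.145 rad) in the head when the wrench clicks; otherwise a preloaded spring holds its x axis in line with the wrench's, to 0.01 rad.
- nut_top (a point): Middle of the top of the tool post's clamp nut: square, 22 mm over flats, 18 mm tall, top edges chamfered, axis upright (z up), sides parallel to x and y. Highest part of the slide rest, 119 mm over the bench. Socket fully on: its mouth is 17 mm below this point. Turns easily (1 to 2 N at the grip) for an unknown 11 to 29 degrees clockwise, then comes up tight within some 8 more. The socket has 0.07 rad of play each way.
- nut_corner (a point): One upright edge of the clamp nut, half-way up.
- slide_rest: Slide rest bolted to the bench: cast-iron foot 170 x 120 mm, slides, ball crank towards -x (to 154 mm from the origin), handwheel towards +y (to 110 mm), steel tool post 54 mm square on top, its upper face 98 mm high. Origin on the bench under the nut's axis.
- rest_seat (a point): Where the middle of the wrench's grip lies when it is on its rest, 66 mm over the bench; x along the wrench towards its head, z up. The fixed rest is a wooden board 235 x 70 mm, its top 52 mm below this point, with two upright saddles 12 mm thick: one under the tube 90 mm ahead, one under the end cap 68 mm behind. Notches 24 mm wide, flared above, their cheeks 8 mm above this point.
- loupe: Bystander: black watchmaker's loupe, 38 mm across, 36 mm high; origin at its foot.
- tee_key: Bystander: steel T-handled key, 140 mm long, lying along its x; cross bar 75 mm; origin under its middle.
- wax_block: Bystander: pale block 58 mm square, 22 mm high, with a metal disc on it; origin at its foot.
- dop_chuck: Bystander: brass mushroom-shaped chuck, 46 mm across, 28 mm high; origin at its foot.
- screwdriver: Bystander: screwdriver 150 mm long, lying along its x; origin under its middle.
- oil_jar: Bystander: amber glass jar, 40 mm across, 55 mm high; origin at its foot.
- brush: Bystander: brush 140 mm long, lying along its x; origin under its middle.

How it is judged (in metres and radians):
On the way, in this order (a step that is already met when the one before it is completed fails the run):
1. the socket is fully down on the nut (horizontal distance between socket and nut_top below 0.003 m and z of socket in the frame of nut_top below -0.013 m and angle between socket's own z axis and vertical below 0.1 rad), for 0.2 s.
2. the wrench clicks with its socket on the nut: the handle breaks over, the grip swung more than 2 mm out of line with the socket (horizontal distance between socket and nut_top below 0.004 m and z of socket in the frame of nut_top below -0.011 m and y of wrench_grip in the frame of socket above 0.002 m and distance of nut_corner from where it was at the start of the episode above 0.002 m).
3. the wrench is off the nut, straight again (z of socket in the frame of nut_top above 0.005 m and y of wrench_grip in the frame of socket below 0.002 m), for 0.1 s.
At the end, for the whole second after the job is handed in: The wrench lies in both saddles of its rest, head the way it lay, its grip within 15 mm and 0.1 rad of its place and the socket down (within 0.3 rad), released; the nut has stayed turned on from where it was (its corner more than 2 mm from its start) (distance between wrench_grip and rest_seat below 0.015 m and angle between the x axis of wrench_grip and the x axis of rest_seat, either way round below 0.1 rad and x of socket in the frame of rest_seat above 0.1 m and angle between wrench_grip's own z axis and vertical below 0.3 rad and distance of nut_corner from where it was at the start of the episode above 0.002 m); the robot touches nothing.
It fails at once if the wrench is forced on through the click: the grip swung more than 18 mm (0.12 rad) out of line with the socket (y of wrench_grip in the frame of socket above 0.018 m).
It fails at once if a bystander is moved more than 25 mm (distance of any of loupe, tee_key, wax_block, dop_chuck, screwdriver, oil_jar, brush from where it was at the start of the episode above 0.025 m).
It also fails if it takes over 67 s, if anything falls off the work surface, if the arm or the gripper's body presses on something with over 40 N, if the wrist force passes 120 N, or if a joint passes its speed limit or range.

## Working session

There is one attempt and no reset: what is moved stays moved. The work goes in short steps, Python scripts to look and compute and a tool call to move; the robot and the scene stay as the last step left them, time stands still between calls to the robot, and variables do not carry over. Pictures are saved under pics/ and viewed, at most 10 in all, crops included, and the job is handed in when it is done.

Besides the shell and the picture viewer there is one more tool, called after "Request:" by a JSON object that holds its "api" and its "payload". jog_arm: Moves the arm, as the interface text tells. Its arguments: {"type":"object","properties":{"plan":{"type":"string"},"grip_force":{"type":"number"}},"required":["plan"]}

```bash
mkdir -p pics
cat > h.py <<'E'
import numpy as np, cv2
from rig import env, imaging, job, models
def ray(im,u,v):
    f=200/np.tan(np.radians(im["fov_y"])/2)
    return np.array([(u-im["cx"])/f,(v-im["cy"])/f,1.0])
def at_z(im,u,v,z):
    T=im["world_from_camera"];d=T[:3,:3]@ray(im,u,v);o=T[:3,3]
    return o+d*(z-o[2])/d[2]
def at_depth(im,u,v):
    T=im["world_from_camera"];d=im["depth"][int(round(v)),int(round(u))]
    return T[:3,:3]@(ray(im,u,v)*d)+T[:3,3]
def proj(im,p):
    T=im["world_from_camera"];c=T[:3,:3].T@(np.array(p)-T[:3,3]);f=200/np.tan(np.radians(im["fov_y"])/2)
    return [im["cx"]+f*c[0]/c[2],im["cy"]+f*c[1]/c[2]]
E
python3 - <<'E'
from h import *
np.set_printoptions(precision=4,suppress=True)
H=dict(wrench_grip=.066,wrench_head=None,socket=None,nut_top=.119,nut_corner=.11,rest_seat=.066,slide_rest=0,loupe=0,tee_key=0,wax_block=0,dop_chuck=0,screwdriver=0,oil_jar=0,brush=0)
for c in("scene","top"):
    im=imaging.get_image(c);cv2.imwrite(f"pics/{c}0.png",im["pixels"][...,::-1])
    print(c,im["fov_y"],im["cx"],im["cy"],im["world_from_camera"][:3,3])
    for n,z in H.items():
        for r in models.tip_of(c,n)[:2]:
            u,v=r["at"]; print(n,round(r["confidence"],2),np.round([u,v]),at_z(im,u,v,z) if z is not None else '',at_depth(im,u,v) if 0<=u<639 and 0<=v<399 else '')
s=env.observe();print(s["tool_rot"],s["ft_force"],s["grip_width"],env.tcp_to_grasp)
E
```

```text
scene 47.02061029147515 315.28161154104293 195.649958952037 [ 1.3033 -0.0534  1.0916]
wrench_grip 0.94 [242. 203.] [ 0.5621 -0.2091  0.066 ] [ 0.5715 -0.2071  0.079 ]
wrench_head 0.82 [234. 250.]  [ 0.713  -0.2277  0.0744]
socket 0.52 [236. 257.]  [ 0.728  -0.2229  0.0648]
socket 0.44 [242. 203.]  [ 0.5722 -0.2088  0.0784]
nut_top 0.6 [388. 175.] [0.5437 0.1896 0.119 ] [0.5419 0.1902 0.1166]
nut_top 0.5 [244. 202.] [ 0.599  -0.1959  0.119 ] [ 0.5702 -0.2017  0.0793]
nut_corner 0.58 [394. 177.] [0.5455 0.2078 0.11  ] [0.539  0.2101 0.1015]
rest_seat 0.63 [246. 203.] [ 0.5636 -0.2     0.066 ] [ 0.5693 -0.1989  0.0739]
slide_rest 0.68 [384. 202.] [0.5483 0.1927 0.    ] [0.5846 0.1808 0.0526]
loupe 0.72 [348. 172.] [0.428  0.1005 0.    ] [0.4316 0.0999 0.0045]
loupe 0.43 [242. 205.] [ 0.5226 -0.2196  0.    ] [ 0.5791 -0.2075  0.0791]
tee_key 0.56 [292. 207.] [ 0.5418 -0.0751  0.    ] [ 0.5519 -0.0749  0.0144]
wax_block 0.77 [312. 261.] [ 0.7222 -0.0322  0.    ] [ 0.7337 -0.0326  0.0217]
dop_chuck 0.76 [204. 245.] [ 0.6454 -0.3218  0.    ] [ 0.6635 -0.3145  0.03  ]
dop_chuck 0.57 [440. 23
[... 1185 characters left out ...]
262  0.    ] [ 0.707  -0.0259  0.0244]
wax_block 0.31 [281. 274.] [0.4068 0.0997 0.    ] [0.4051 0.0962 0.0355]
dop_chuck 0.58 [445. 179.] [ 0.6401 -0.3273  0.    ] [ 0.6335 -0.3199  0.026 ]
dop_chuck 0.43 [402. 208.] [ 0.5672 -0.2112  0.    ] [ 0.5527 -0.1975  0.0764]
screwdriver 0.9 [447. 231.] [ 0.5065 -0.3216  0.    ] [ 0.5046 -0.3179  0.0134]
screwdriver 0.56 [229. 213.] [0.5663 0.2313 0.    ] [0.5481 0.2104 0.0964]
oil_jar 0.51 [282. 176.] [0.6588 0.095  0.    ] [0.6522 0.0927 0.0241]
brush 0.62 [195. 171.] [0.6804 0.3238 0.    ] [0.6752 0.3184 0.0179]
[[-0.9502  0.3116  0.    ]
 [ 0.3116  0.9502  0.0001]
 [ 0.      0.0001 -1.    ]] [-0.2331  0.0457  0.7589] 0.08546036122984532 -0.0187
```

Run:
```python
import cv2,numpy as np
t=cv2.imread("pics/top0.png");s=cv2.imread("pics/scene0.png")
a=cv2.resize(t[170:250,190:290],(800,600)[0:1]*0 or (400,320),interpolation=cv2.INTER_CUBIC)
b=cv2.resize(s[135:235,340:440][:80],(400,320),interpolation=cv2.INTER_CUBIC)
c=cv2.resize(t[110:260,330:460][:130],(280,280));d=cv2.resize(s[150:280,180:310],(280,280))
row=np.zeros((280,800,3),np.uint8);row[:,:280]=c;row[:,300:580]=d
cv2.imwrite("pics/mix.png",np.vstack([np.hstack([a,b]),row]))
```

```text
(no output)
```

View pics/top0.png

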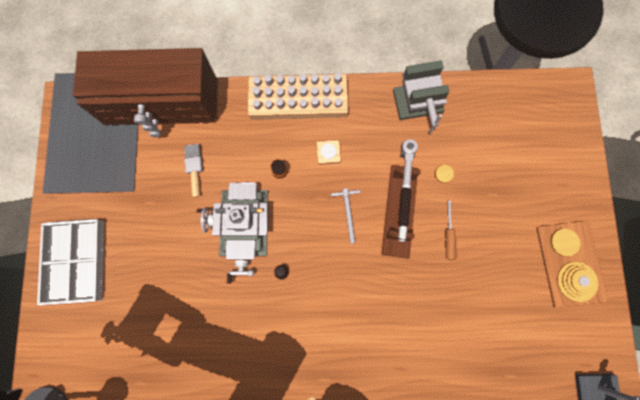

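View pics/mix.png

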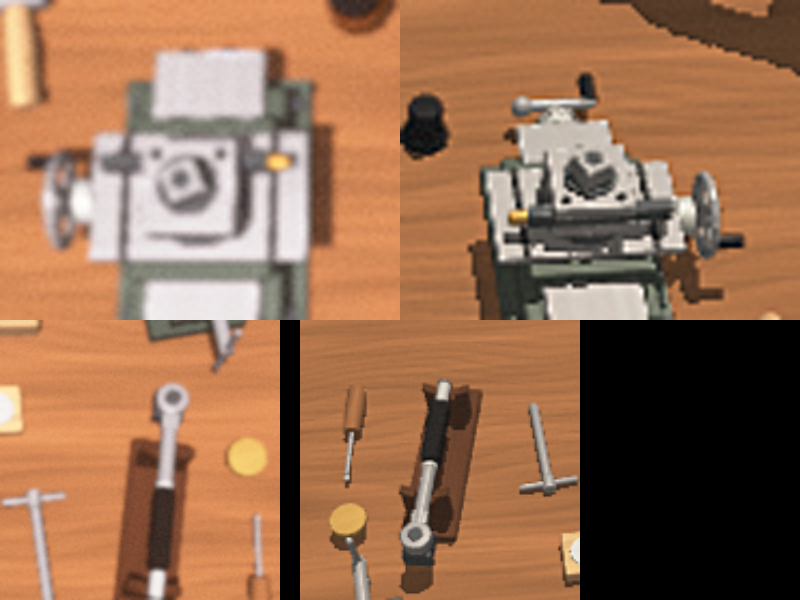

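Run:
```python
from h import *
np.set_printoptions(precision=4,suppress=True)
outs=[]
for c,(u0,v0) in(("top",(218,196)),("scene",(372,158))):
    im=imaging.get_image(c);T=im["world_from_camera"]
    f=200/np.tan(np.radians(im["fov_y"])/2)
    V,U=np.mgrid[:400,:640];d=im["depth"]
    P=np.stack([(U-im["cx"])/f*d,(V-im["cy"])/f*d,d],-1)@T[:3,:3].T+T[:3,3]
    r=models.outline_of(c,"wrench_grip")[0];m=r["region"]&(d>0)&(P[...,2]>.06)
    q=P[m];l=cv2.fitLine(q[:,:2].astype(np.float32),cv2.DIST_HUBER,0,.01,.01).ravel()
    s=np.sign(l[0]);print(c,r["confidence"],m.sum(),"wrench ang",np.degrees(np.arctan2(l[1]*s,l[0]*s)),"y at x=.56",l[3]+(0.56-l[2])*l[1]/l[0])
    t=(q[:,:2]-l[2:])@l[:2]*s
    print(" ends",l[2:]+l[:2]*s*t.min(),l[2:]+l[:2]*s*t.max(),"zmed",np.median(q[:,2]))
    # dark grip pixels
    g=im["pixels"].max(-1)<60; gm=cv2.dilate(r["region"].astype(np.uint8),np.ones((3,3)))>0
    k=g&gm&(P[...,2]>.055);gq=P[k];tt=(gq[:,:2]-l[2:])@l[:2]*s
    print(" grip dark",k.sum(),l[2:]+l[:2]*s*np.percentile(tt,[2]),l[2:]+l[:2]*s*np.percentile(tt,[98]),gq.mean(0))
    nm=(abs(P[...,0]-.545)<.03)&(abs(P[...,1]-.195)<.03)&(P[...,2]>.111)
    n=P[nm];print(" nut top pts",nm.sum(),n.mean(0),cv2.minAreaRect((n[:,:2]*1000).astype(np.float32)))
    cr=im["pixels"][v0:v0+32,u0:u0+32,::-1];outs.append(cv2.resize(cr,(400,400),interpolation=cv2.INTER_NEAREST))
cv2.imwrite("pics/nut.png",np.hstack(outs))
```

```text
top 0.94 949 wrench ang -8.0293 y at x=.56 -0.20613545
 ends [ 0.4754 -0.1942] [ 0.7234 -0.2292] zmed 0.07490708899075393
 grip dark 183 [ 0.5142 -0.1997] [ 0.5971 -0.2114] [ 0.554  -0.2017  0.0836]
 nut top pts 95 [0.5384 0.1911 0.1182] ((538.8827514648438, 191.79493713378906), (21.93998908996582, 21.668384552001953), 25.67556381225586)
scene 0.79 712 wrench ang -8.135172 y at x=.56 -0.20566417
 ends [ 0.4809 -0.1944] [ 0.731  -0.2301] zmed 0.07591427387735128
 grip dark 291 [ 0.5207 -0.2   ] [ 0.7254 -0.2293] [ 0.5727 -0.2064  0.0802]
 nut top pts 65 [0.5444 0.1904 0.1175] ((542.691162109375, 191.08404541015625), (25.12277603149414, 22.643505096435547), 26.603517532348633)
```

View pics/nut.png

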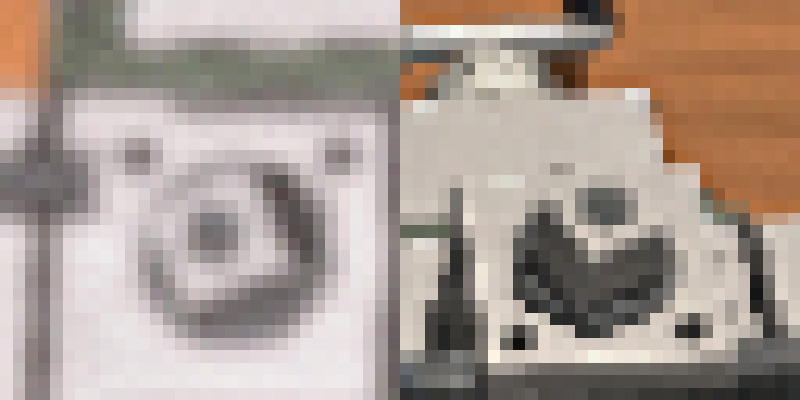

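Run:
```python
from h import *
from scipy.optimize import differential_evolution
np.set_printoptions(precision=4,suppress=True)
for c in("top","scene"):
    im=imaging.get_image(c);T=im["world_from_camera"]
    f=200/np.tan(np.radians(im["fov_y"])/2)
    V,U=np.mgrid[:400,:640];d=im["depth"]
    P=np.stack([(U-im["cx"])/f*d,(V-im["cy"])/f*d,d],-1)@T[:3,:3].T+T[:3,3]
    r=np.hypot(P[...,0]-.541,P[...,1]-.191);a=np.degrees(np.arctan2(P[...,1]-.191,P[...,0]-.541))%360
    for lo in range(60,240,20):
        k=(r>.09)&(r<.22)&(a>=lo)&(a<lo+20)&(d>0);print(lo,round(P[k][:,2].max(),3),end='; ')
    uc,vc=[int(x) for x in proj(im,[.541,.191,.115])];S=16;u0,v0=uc-S,vc-S
    for zc in(.105,.109,.113):
        obs=((P[...,2]>zc)&(r<.03))[v0:v0+2*S,u0:u0+2*S].astype(float)
        def cost(p):
            x,y,t=p;q=[]
            for z,h in((zc,.011),(.117,.011),(.119,.0095)):
                for i in range(4):
                    b=np.radians(t+45+90*i);u,v=proj(im,[x+h*2**.5*np.cos(b),y+h*2**.5*np.sin(b),z]);q.append([(u-u0+.5)*8-.5,(v-v0+.5)*8-.5])
            m=np.zeros((S*16,S*16),np.uint8);cv2.fillConvexPoly(m,cv2.convexHull(np.round(np.array(q)*16).astype(np.int32)),255,shift=4)
            return np.abs(cv2.resize(m,(2*S,2*S),interpolation=cv2.INTER_AREA)/255.-obs).sum()
        s=differential_evolution(cost,[(.53,.555),(.18,.205),(0,90)],seed=1,popsize=12,maxiter=60,tol=1e-6)
        print("\n",c,zc,obs.sum(),s.x,s.fun)
```

```text
60 0.071; 80 0.076; 100 0.074; 120 0.009; 140 0.047; 160 0.047; 180 0.048; 200 0.039; 220 0.04; 
 top 0.105 106.0 [ 0.5391  0.1921 25.9054] 15.52156862745098

 top 0.109 98.0 [ 0.5392  0.1919 25.9493] 10.309803921568628

 top 0.113 91.0 [ 0.5394  0.192  24.9634] 9.71372549019608
60 0.077; 80 0.076; 100 0.053; 120 0.007; 140 0.045; 160 0.047; 180 0.047; 200 0.043; 220 0.037; 
 scene 0.105 80.0 [ 0.5415  0.1915 25.1435] 11.901960784313726

 scene 0.109 66.0 [ 0.5414  0.1918 18.179 ] 11.76470588235294

 scene 0.113 57.0 [ 0.5413  0.1915 26.7516] 9.890196078431373
```

```bash
cat >> h.py <<'E'
def go(p,yaw,s=None):
    """turn (deg about tool z), then shift in cm along the turned tool axes; tool kept upright"""
    s=s or env.observe();R=np.array(s["tool_rot"]);y=np.degrees(np.arctan2(R[1,0],R[0,0]))
    dz=-((yaw-y+180)%360-180);a=np.radians(yaw)
    G=np.array([[np.cos(a),np.sin(a),0],[np.sin(a),-np.cos(a),0],[0,0,-1]])
    print("t",s["time_s"],"rz",round(dz,2),"shift cm",np.round(G.T@(np.array(p)-s["position"])*100,3),"yaw",round(y,2),"pos",np.round(s["position"],4),"tilt",np.round(R[2,:2],4),"F",np.round(s["ft_force"],1),"M",np.round(s["wrist_torque"],2))
E
python3 -c "
from h import *
go([.559,-.206,.231],171.9)"
```

```text
t 1.8 rz -10.05 shift cm [-4.8645e+01 -6.6672e+01  3.3000e-02] yaw 161.85 pos [0.1713 0.5226 0.2313] tilt [-0.  0.] F [ 0.2  0.3 -0.8] M [-0.03  0.   -0.01]
```

Request:
{"api": "jog_arm", "payload": {"plan": "0 0 -5.02 0 0 0 0;0 0 -5.03 0 0 0 0;0 0 0 -2 -2.75 0 0;0 0 0 -2 -2.75 0 0;0 0 0 -2 -2.75 0 0;0 0 0 -2 -2.75 0 0;0 0 0 -2 -2.75 0 0;0 0 0 -2 -2.75 0 0;0 0 0 -2 -2.75 0 0;0 0 0 -2 -2.75 0 0"}}

```text
time_s: 2.63
position: [0.2991, 0.2808, 0.2315]
tool_rot: [[-0.99, 0.141, 0.001], [0.141, 0.99, 0.0], [-0.0, 0.0, -1.0]]
ft_force: [0.6, 0.5, -0.4]
grip_width: 0.0855
gripper_force: 0.0
```

Request:
{"api": "jog_arm", "payload": {"plan": "0 0 0 -2 -2.75 0 0;0 0 0 -2 -2.75 0 0;0 0 0 -2 -2.75 0 0;0 0 0 -2 -2.75 0 0;0 0 0 -2 -2.75 0 0;0 0 0 -2 -2.75 0 0;0 0 0 -2 -2.75 0 0;0 0 0 -2 -2.75 0 0;0 0 0 -2 -2.75 0 0;0 0 0 -2 -2.75 0 0"}}

```text
time_s: 3.47
position: [0.4585, -0.0199, 0.2315]
tool_rot: [[-0.99, 0.141, 0.0], [0.141, 0.99, -0.0], [-0.0, 0.0, -1.0]]
ft_force: [1.2, 0.2, -0.1]
grip_width: 0.0856
gripper_force: 0.0
```

Request:
{"api": "jog_arm", "payload": {"plan": "0 0 0 -2 -2.75 0 0;0 0 0 -2 -2.75 0 0;0 0 0 -2 -2.75 0 0;0 0 0 -2 -2.75 0 0;0 0 0 -2 -2.75 0 0;0 0 0 -1 -1 0 0;0 0 0 0 0 0 0;0 0 0 0 0 0 0"}}

```text
time_s: 4.13
position: [0.546, -0.1799, 0.2308]
tool_rot: [[-0.99, 0.142, -0.001], [0.142, 0.99, 0.001], [0.001, 0.001, -1.0]]
ft_force: [0.0, 0.1, -0.4]
grip_width: 0.0858
gripper_force: 0.0
```

```bash
python3 -c "
from h import *
go([.559,-.206,.050],171.9)"
```

```text
t 4.1333 rz -0.04 shift cm [-1.657 -2.405 18.083] yaw 171.86 pos [ 0.546  -0.1799  0.2308] tilt [0.0009 0.0005] F [ 0.   0.1 -0.4] M [-0.02  0.02 -0.  ]
```

Request:
{"api": "jog_arm", "payload": {"plan": "0 0 0 -1.66 -2.4 0 0;0 0 0 0 0 3 0;0 0 0 0 0 3 0;0 0 0 0 0 3 0;0 0 0 0 0 3 0;0 0 0 0 0 3 0;0 0 0 0 0 2 0;0 0 0 0 0 1.1 0;0 0 0 0 0 0 0"}}

```text
time_s: 4.88
position: [0.5581, -0.2043, 0.0488]
tool_rot: [[-0.99, 0.14, -0.003], [0.14, 0.99, 0.002], [0.004, 0.002, -1.0]]
ft_force: [-0.3, 0.5, -0.2]
grip_width: 0.0855
gripper_force: 0.0
```

Run:
```python
from h import *
go([.559,-.206,.050],171.9)
im=imaging.get_image("scene");cv2.imwrite("pics/g1.png",cv2.resize(im["pixels"][130:280,170:320,::-1],(600,600),interpolation=cv2.INTER_CUBIC))
```

```text
t 4.8833 rz 0.05 shift cm [-0.114 -0.153 -0.124] yaw 171.95 pos [ 0.5581 -0.2043  0.0488] tilt [0.0035 0.0016] F [-0.3  0.5 -0.2] M [ 0.03  0.04 -0.02]
```

View pics/g1.png

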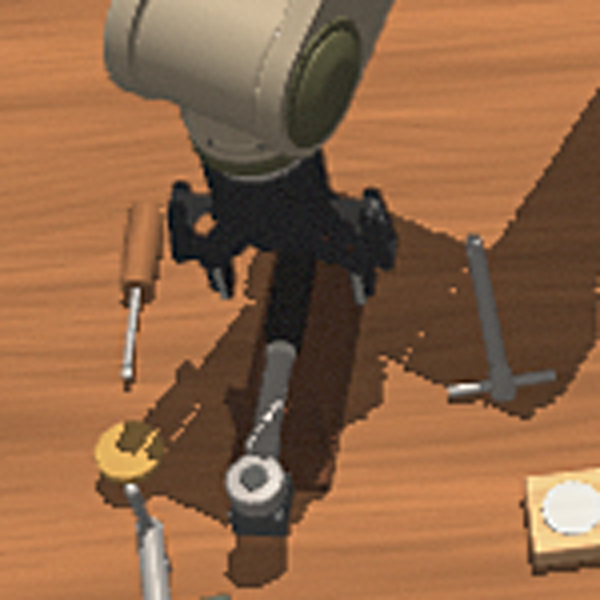

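Request:
{"api": "jog_arm", "payload": {"plan": "0 0 0 -0.1 -0.15 0 0;0 0 0 0 0 0 120;0 0 0 0 0 0 160;0 0 0 0 0 0 200;0 0 0 0 0 0 255;0 0 0 0 0 0 255;0 0 0 0 0 0 255;0 0 0 0 0 0 255;0 0 0 0 0 0 255", "grip_force": 100}}

```text
time_s: 5.68
position: [0.5603, -0.2072, 0.051]
tool_rot: [[-0.99, 0.141, 0.001], [0.141, 0.99, 0.0], [-0.001, 0.0, -1.0]]
ft_force: [-0.2, 2.8, 5.4]
grip_width: 0.0225
gripper_force: 98.1
```

Run:
```python
from h import *
go([.559,-.206,.050],171.9);print(env.observe()["grip_width"])
```

```text
t 5.6833 rz -0.02 shift cm [0.146 0.101 0.097] yaw 171.88 pos [ 0.5603 -0.2072  0.051 ] tilt [-0.0011  0.0003] F [-0.2  2.8  5.4] M [ 0.48 -0.   -0.27]
0.02249030729409749
```

Request:
{"api": "jog_arm", "payload": {"plan": "0 0 0 0 0 -0.5 255;0 0 0 0 0 -1 255;0 0 0 0 0 -2 255;0 0 0 0 0 -3 255;0 0 0 0 0 -3 255;0 0 0 0 0 -3 255;0 0 0 0 0 -2.5 255;0 0 0 0 0 -1 255;0 0 0 0 0 0 255"}}

```text
time_s: 6.43
position: [0.5603, -0.2078, 0.2126]
tool_rot: [[-0.99, 0.141, 0.003], [0.141, 0.99, -0.002], [-0.004, -0.002, -1.0]]
ft_force: [-0.3, -0.2, -4.1]
grip_width: 0.0223
gripper_force: 98.5
```

Run:
```python
from h import *
go([.4049,.1272,.211],171.9);go([.4049,.1272,.211],205.5)
for c in("top","scene"):
  im=imaging.get_image(c)
  for r in models.tip_of(c,"wrench_head")[:1]+models.tip_of(c,"wrench_grip")[:1]: print(c,r["confidence"],np.round(at_z(im,*r["at"],.233),4),np.round(at_depth(im,*r["at"]),4))
```

```text
t 6.4333 rz 0.0 shift cm [20.108 30.98   0.16 ] yaw 171.9 pos [ 0.5603 -0.2078  0.2126] tilt [-0.0036 -0.0019] F [-0.3 -0.2 -4.1] M [0.05 0.33 0.05]
t 6.4333 rz -33.6 shift cm [-0.396 36.931  0.16 ] yaw 171.9 pos [ 0.5603 -0.2078  0.2126] tilt [-0.0036 -0.0019] F [-0.3 -0.2 -4.1] M [0.05 0.33 0.05]
top 0.65 [ 0.7106 -0.2219  0.233 ] [ 0.6054 -0.1595  0.4945]
top 0.6 [0.5239 0.1836 0.233 ] [0.5498 0.2132 0.0977]
scene 0.97 [ 0.7171 -0.2266  0.233 ] [ 0.7172 -0.2266  0.2331]
scene 0.66 [ 0.5779 -0.2093  0.233 ] [ 0.5813 -0.2085  0.2371]
```

Request:
{"api": "jog_arm", "payload": {"plan": "0 0 0 1 1.5 0 255;0 0 0 2 3 0 255;0 0 0 2 3.1 0 255;0 0 0 2 3.1 0 255;0 0 0 2 3.1 0 255;0 0 0 2 3.1 0 255;0 0 0 2 3.1 0 255;0 0 0 2 3.1 0 255;0 0 0 2 3.1 0 255;0 0 0 2 3.1 0 255"}}

```text
time_s: 7.57
position: [0.4118, 0.1108, 0.2098]
tool_rot: [[-0.99, 0.141, -0.001], [0.141, 0.99, 0.0], [0.001, 0.0, -1.0]]
ft_force: [2.2, -0.2, -4.4]
grip_width: 0.0225
gripper_force: 98.5
```

Request:
{"api": "jog_arm", "payload": {"plan": "0 0 0 1.1 1.8 0 255;0 0 -3.6 0 0 0 255;0 0 -6 0 0 0 255;0 0 -6 0 0 0 255;0 0 -6 0 0 0 255;0 0 -6 0 0 0 255;0 0 -4 0 0 0 255;0 0 -2 0 0 0 255;0 0 0 0 0 0 255;0 0 0 0 0 0 255"}}

```text
time_s: 8.4
position: [0.4046, 0.1288, 0.2099]
tool_rot: [[-0.903, -0.429, -0.001], [-0.429, 0.903, -0.0], [0.001, 0.0, -1.0]]
ft_force: [0.3, 1.2, -4.8]
grip_width: 0.0222
gripper_force: 98.7
```

Run:
```python
from h import *
go([.4049,.1272,.211],205.5)
o=[]
for c,v0,u0 in(("top",150,200),("scene",110,310)):
  im=imaging.get_image(c)
  for n in("wrench_head","socket","nut_top"):
    for r in models.tip_of(c,n)[:2]: print(c,n,round(r["confidence"],2),np.round(r["at"],1),np.round(at_z(im,*r["at"],.119 if n=="nut_top" else .233),4),np.round(at_depth(im,*r["at"]),4))
  o.append(cv2.resize(im["pixels"][v0:v0+100,u0:u0+100,::-1],(400,400),interpolation=cv2.INTER_CUBIC))
cv2.imwrite("pics/n1.png",np.hstack(o))
```

```text
t 8.4 rz -0.07 shift cm [ 0.038 -0.155 -0.107] yaw -154.57 pos [0.4046 0.1288 0.2099] tilt [0.0009 0.0003] F [ 0.3  1.2 -4.8] M [-0.09  0.22  0.11]
top wrench_head 0.71 [220.7 204.6] [0.5392 0.199  0.233 ] [0.5393 0.1991 0.2327]
top socket 0.38 [231.1 212.2] [0.5229 0.1774 0.233 ] [0.5227 0.1772 0.2341]
top nut_top 0.64 [237.1 212. ] [0.5447 0.1878 0.119 ] [0.531  0.1735 0.191 ]
scene wrench_head 0.74 [392.5 146.5] [0.5445 0.1893 0.233 ] [0.5442 0.1894 0.2327]
scene socket 0.51 [205.2 206.9] [ 0.6858 -0.2682  0.233 ] [ 0.5207 -0.3256  0.0036]
scene socket 0.43 [393.3 156.6] [0.5776 0.1852 0.233 ] [0.5585 0.1915 0.2105]
scene nut_top 0.49 [387.7 173.7] [0.54   0.1908 0.119 ] [0.538  0.1914 0.1164]
```

View pics/n1.png

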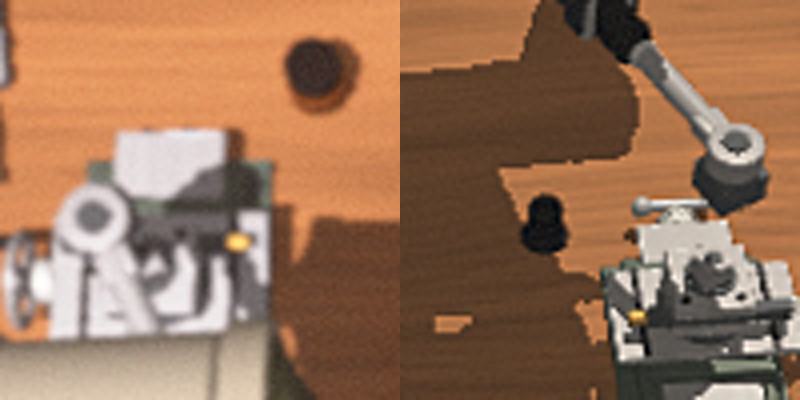

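```bash
cat >> h.py <<'E'
from scipy.optimize import differential_evolution
def head(c,guess,zt,ang,hw=20):
    """centre xy of the wrench head by fitting disc + tube to the depth mask"""
    im=imaging.get_image(c);T=im["world_from_camera"];f=200/np.tan(np.radians(im["fov_y"])/2)
    V,U=np.mgrid[:400,:640];d=im["depth"]
    P=np.stack([(U-im["cx"])/f*d,(V-im["cy"])/f*d,d],-1)@T[:3,:3].T+T[:3,3]
    uc,vc=[int(x) for x in proj(im,[*guess,zt])];S=hw;u0,v0=uc-S,vc-S
    zc=zt-.012
    sl=(slice(v0,v0+2*S),slice(u0,u0+2*S));Q=P[sl]
    w=(np.hypot(Q[...,0]-guess[0],Q[...,1]-guess[1])<.034)|(d[sl]==0)
    obs=((Q[...,2]>zc)&(Q[...,2]<zt+.01)).astype(float)
    def cost(p):
        m=np.zeros((S*16,S*16),np.uint8);b=np.radians(np.arange(0,360,15));a=np.radians(p[2])
        D=[[p[0]+.0185*np.cos(t),p[1]+.0185*np.sin(t),z] for t in b for z in(zc,zt)]
        n=np.array([-np.sin(a),np.cos(a)])*.0085;e=np.array([np.cos(a),np.sin(a)])*-.06;o=np.array(p[:2])
        B=[[*(o+s*n+k*e),zt-.005] for s in(1,-1) for k in(0,1)]
        for poly in(D,B):
            q=[((np.array(proj(im,x))-[u0,v0]+.5)*8-.5)*16 for x in poly]
            cv2.fillConvexPoly(m,cv2.convexHull(np.round(q).astype(np.int32)),255,shift=4)
        return (np.abs(cv2.resize(m,(2*S,2*S),interpolation=cv2.INTER_AREA)/255.-obs)*w).sum()
    s=differential_evolution(cost,[(guess[0]-.015,guess[0]+.015),(guess[1]-.015,guess[1]+.015),(ang-6,ang+6)],seed=1,popsize=12,maxiter=60,tol=1e-6)
    k=(obs>0)&w&(Q[...,2]>zt-.006)
    print(c,"head",np.round(s.x,4),"cost",round(s.fun,1),"n",obs.sum(),"top z",np.median(Q[k][:,2]))
    return s.x
E
python3 - <<'E'
from h import *
head("top",(.539,.199),.233,25.5);head("scene",(.544,.190),.233,25.5)
E
```

```text
top head [ 0.5402  0.1942 25.2253] cost 18.9 n 382.0 top z 0.23372950771296186
scene head [ 0.5414  0.1934 28.2133] cost 22.4 n 324.0 top z 0.23440889025479605
```

Request:
{"api": "jog_arm", "payload": {"plan": "0 0 0 0.13 -0.16 0 255;0 0 0 0 0 1 255;0 0 0 0 0 2 255;0 0 0 0 0 2 255;0 0 0 0 0 1 255;0 0 0 0 0 0 255;0 0 0 0 0 0 255"}}

```text
time_s: 9.48
position: [0.4044, 0.1267, 0.1504]
tool_rot: [[-0.903, -0.43, -0.0], [-0.43, 0.903, -0.0], [0.0, 0.0, -1.0]]
ft_force: [-0.4, -0.2, -3.9]
grip_width: 0.0229
gripper_force: 98.6
```

Run:
```python
from h import *
go([.4041,.1268,.150],205.5)
head("top",(.540,.192),.1735,25.5);head("scene",(.541,.192),.1735,25.5)
```

```text
t 9.4833 rz -0.0 shift cm [0.02  0.021 0.044] yaw -154.5 pos [0.4044 0.1267 0.1504] tilt [0.0004 0.0001] F [-0.4 -0.2 -3.9] M [-0.15  0.27  0.11]
top head [ 0.5397  0.1922 25.3446] cost 16.7 n 337.0 top z 0.17394765667569195
scene head [ 0.5405  0.1908 26.536 ] cost 22.7 n 311.0 top z 0.17492985176623232
```

Request:
{"api": "jog_arm", "payload": {"plan": "0 0 0 0 0 0.4 255;0 0 0 0 0 0.3 255;0 0 0 0 0 0.2 255;0 0 0 0 0 0.1 255;0 0 0 0 0 0 255"}}

```text
time_s: 10.0
position: [0.4042, 0.1268, 0.1401]
tool_rot: [[-0.903, -0.431, -0.0], [-0.431, 0.903, -0.0], [0.0, 0.0, -1.0]]
ft_force: [-0.0, -0.8, -4.5]
grip_width: 0.0223
gripper_force: 98.6
```

Request:
{"api": "jog_arm", "payload": {"plan": "0 0 0 0 0 0.1 255;0 0 0 0 0 0.1 255;0 0 0 0 0 0.1 255;0 0 0 0 0 0 255"}}

```text
time_s: 10.33
position: [0.4042, 0.1268, 0.1372]
tool_rot: [[-0.903, -0.43, -0.0], [-0.43, 0.903, -0.0], [0.0, 0.0, -1.0]]
ft_force: [-0.9, 0.2, -4.4]
grip_width: 0.0225
gripper_force: 98.6
```

Request:
{"api": "jog_arm", "payload": {"plan": "0 0 0 0 0 0.1 255;0 0 0 0 0 0.1 255;0 0 0 0 0 0 255"}}

```text
time_s: 10.58
position: [0.4042, 0.1268, 0.1352]
tool_rot: [[-0.903, -0.43, -0.0], [-0.43, 0.903, 0.0], [0.0, 0.0, -1.0]]
ft_force: [-0.0, -0.5, -3.8]
grip_width: 0.0224
gripper_force: 98.6
```

Request:
{"api": "jog_arm", "payload": {"plan": "0 0 0 0 0 0.1 255;0 0 0 0 0 0.1 255;0 0 0 0 0 0 255"}}

```text
time_s: 10.83
position: [0.4042, 0.1268, 0.1332]
tool_rot: [[-0.903, -0.43, -0.0], [-0.43, 0.903, -0.0], [0.0, 0.0, -1.0]]
ft_force: [0.2, 0.3, -5.4]
grip_width: 0.0224
gripper_force: 98.6
```

Request:
{"api": "jog_arm", "payload": {"plan": "0 0 0 0 0 0.1 255;0 0 0 0 0 0.1 255;0 0 0 0 0 0 255"}}

```text
time_s: 11.08
position: [0.4042, 0.1268, 0.1311]
tool_rot: [[-0.903, -0.43, -0.0], [-0.43, 0.903, -0.0], [0.0, 0.0, -1.0]]
ft_force: [0.3, 0.6, -5.4]
grip_width: 0.0226
gripper_force: 98.6
```

Request:
{"api": "jog_arm", "payload": {"plan": "0 0 0 0 0 0.1 255;0 0 0 0 0 0.1 255;0 0 0 0 0 0 255"}}

```text
time_s: 11.33
position: [0.4042, 0.1268, 0.1291]
tool_rot: [[-0.903, -0.431, -0.0], [-0.431, 0.903, -0.0], [0.0, 0.0, -1.0]]
ft_force: [-0.5, 0.4, -4.4]
grip_width: 0.0229
gripper_force: 98.6
```

Run:
```python
from h import *
go([.4041,.1268,.1225],205.5)
```

```text
t 11.3333 rz -0.0 shift cm [0.008 0.005 0.664] yaw -154.5 pos [0.4042 0.1268 0.1291] tilt [0.0003 0.0001] F [-0.5  0.4 -4.4] M [-0.09  0.34  0.08]
```

Request:
{"api": "jog_arm", "payload": {"plan": "0 0 0 0 0 0.1 255;0 0 0 0 0 0.1 255;0 0 0 0 0 0.1 255;0 0 0 0 0 0 255"}}

```text
time_s: 11.67
position: [0.4042, 0.1268, 0.1261]
tool_rot: [[-0.903, -0.43, -0.0], [-0.43, 0.903, -0.0], [0.0, 0.0, -1.0]]
ft_force: [-0.3, -0.3, -4.4]
grip_width: 0.0225
gripper_force: 98.6
```

Request:
{"api": "jog_arm", "payload": {"plan": "0 0 0 0 0 0.1 255;0 0 0 0 0 0.1 255;0 0 0 0 0 0 255"}}

```text
time_s: 11.92
position: [0.4042, 0.1268, 0.1242]
tool_rot: [[-0.903, -0.431, -0.0], [-0.431, 0.903, -0.0], [0.0, 0.0, -1.0]]
ft_force: [0.5, -0.2, -4.6]
grip_width: 0.0227
gripper_force: 98.6
```

Request:
{"api": "jog_arm", "payload": {"plan": "0 0 0 0 0 0.1 255;0 0 0 0 0 0 255;0 0 0 0 0 0 255"}}

```text
time_s: 12.17
position: [0.4043, 0.1268, 0.1234]
tool_rot: [[-0.903, -0.43, 0.0], [-0.43, 0.903, -0.0], [-0.0, -0.0, -1.0]]
ft_force: [-0.8, -0.6, -2.6]
grip_width: 0.0226
gripper_force: 98.9
```

Run:
```python
from h import *
go([.4041,.1268,.1225],205.5)
head("top",(.540,.192),.147,25.5);head("scene",(.541,.192),.147,25.5)
```

```text
t 12.1667 rz -0.0 shift cm [0.012 0.01  0.09 ] yaw -154.5 pos [0.4043 0.1268 0.1234] tilt [-0.0001 -0.0001] F [-0.8 -0.6 -2.6] M [-0.15  0.3   0.01]
top head [ 0.5391  0.1918 26.2719] cost 22.1 n 322.0 top z 0.1476105457025681
scene head [ 0.5406  0.191  24.953 ] cost 18.9 n 294.0 top z 0.14801435280251762
```

```bash
cat >> h.py <<'E'
C=np.array([.4043,.1268])+.151*np.array([np.cos(np.radians(25.5)),np.sin(np.radians(25.5))])
def st():
    s=env.observe();R=np.array(s["tool_rot"]);p=np.array(s["position"]);r=p[:2]-C
    F=R.T@np.array(s["ft_force"])
    print("t",round(s["time_s"],2),"turned tool",round((205.5-np.degrees(np.arctan2(R[1,0],R[0,0])))%360,2),"arc",round((205.5-np.degrees(np.arctan2(r[1],r[0])))%360,2),"rad mm",round(np.hypot(*r)*1e3,2),"z",round(p[2],4),"F tool",np.round(F,1),"M",np.round(R.T@np.array(s["wrist_torque"]),2))
E
echo ok
```

```text
ok
```

Request:
{"api": "jog_arm", "payload": {"plan": "0 0 1 -0.002 0.263 0 255;0 0 2 -0.009 0.527 0 255;0 0 2 -0.009 0.527 0 255;0 0 0 0 0 0 255"}}

```text
time_s: 12.6
position: [0.3985, 0.1393, 0.1233]
tool_rot: [[-0.937, -0.349, -0.001], [-0.349, 0.937, -0.0], [0.001, 0.0, -1.0]]
ft_force: [-3.5, -3.4, -2.2]
grip_width: 0.0224
gripper_force: 99.1
```

```bash
python3 -c "from h import *;st()"
```

```text
t 12.6 turned tool 5.09 arc 5.23 rad mm 151.5 z 0.1233 F tool [ 4.5 -1.9  2.2] M [0.38 0.74 0.17]
```

Request:
{"api": "jog_arm", "payload": {"plan": "0 0 2 0 0.527 0 255;0 0 2 0 0.527 0 255;0 0 0 0 0 0 255"}}

```text
time_s: 12.85
position: [0.3951, 0.1491, 0.1233]
tool_rot: [[-0.959, -0.284, -0.001], [-0.284, 0.959, -0.0], [0.001, -0.0, -1.0]]
ft_force: [-3.3, -4.0, -0.9]
grip_width: 0.0226
gripper_force: 99.1
```

```bash
python3 -c "from h import *;st()"
```

```text
t 12.85 turned tool 9.01 arc 9.13 rad mm 151.64 z 0.1233 F tool [ 4.3 -2.9  0.9] M [0.5 0.8 0.2]
```

Request:
{"api": "jog_arm", "payload": {"plan": "0 0 2 0.005 0.527 0 255;0 0 2 0.005 0.527 0 255;0 0 0 0 0 0 255"}}

```text
time_s: 13.1
position: [0.3924, 0.1592, 0.1233]
tool_rot: [[-0.976, -0.217, -0.0], [-0.217, 0.976, -0.0], [0.0, 0.0, -1.0]]
ft_force: [-3.1, -2.6, -1.3]
grip_width: 0.0223
gripper_force: 99.1
```

```bash
python3 -c "from h import *;st()"
```

```text
t 13.1 turned tool 12.97 arc 13.07 rad mm 151.74 z 0.1233 F tool [ 3.6 -1.9  1.3] M [0.27 0.64 0.08]
```

Request:
{"api": "jog_arm", "payload": {"plan": "0 0 1.5 0.005 0.395 0 255;0 0 1.5 0.005 0.395 0 255;0 0 0 0 0 0 255"}}

```text
time_s: 13.35
position: [0.3909, 0.1667, 0.1233]
tool_rot: [[-0.986, -0.166, -0.0], [-0.166, 0.986, -0.0], [0.0, 0.0, -1.0]]
ft_force: [-3.7, -1.8, -1.2]
grip_width: 0.0227
gripper_force: 99.1
```

```bash
python3 -c "from h import *;st()"
```

```text
t 13.35 turned tool 15.92 arc 15.98 rad mm 151.77 z 0.1233 F tool [ 3.9 -1.1  1.2] M [0.25 0.61 0.01]
```

Request:
{"api": "jog_arm", "payload": {"plan": "0 0 1.5 0.005 0.395 0 255;0 0 1.5 0.005 0.395 0 255;0 0 0 0 0 0 255"}}

```text
time_s: 13.6
position: [0.3898, 0.1745, 0.1233]
tool_rot: [[-0.993, -0.115, 0.0], [-0.115, 0.993, 0.0], [-0.0, 0.0, -1.0]]
ft_force: [-2.3, -1.5, -2.5]
grip_width: 0.0226
gripper_force: 99.0
```

```bash
python3 -c "from h import *;st()"
```

```text
t 13.6 turned tool 18.91 arc 18.95 rad mm 151.82 z 0.1233 F tool [ 2.5 -1.2  2.5] M [ 0.23  0.54 -0.02]
```

Request:
{"api": "jog_arm", "payload": {"plan": "0 0 1.5 0.005 0.395 0 255;0 0 0 0 0 0 255"}}

```text
time_s: 13.77
position: [0.3893, 0.1784, 0.1233]
tool_rot: [[-0.996, -0.089, 0.0], [-0.089, 0.996, 0.0], [-0.0, 0.0, -1.0]]
ft_force: [-1.6, -1.4, -1.5]
grip_width: 0.0225
gripper_force: 99.0
```

```bash
python3 -c "from h import *;st()"
```

```text
t 13.77 turned tool 20.41 arc 20.43 rad mm 151.87 z 0.1233 F tool [ 1.7 -1.2  1.5] M [ 0.09  0.41 -0.11]
```

Request:
{"api": "jog_arm", "payload": {"plan": "0 0 1.5 0 0.395 0 255;0 0 0 0 0 0 255"}}

```text
time_s: 13.93
position: [0.389, 0.1824, 0.1233]
tool_rot: [[-0.998, -0.062, 0.0], [-0.062, 0.998, 0.0], [-0.0, 0.0, -1.0]]
ft_force: [-1.6, -0.6, -3.0]
grip_width: 0.0228
gripper_force: 99.0
```

Request:
{"api": "jog_arm", "payload": {"plan": "0 0 1.5 0 0.395 0 255;0 0 0 0 0 0 255"}}

```text
time_s: 14.1
position: [0.3888, 0.1863, 0.1233]
tool_rot: [[-0.999, -0.036, 0.0], [-0.036, 0.999, 0.0], [-0.0, 0.0, -1.0]]
ft_force: [-2.1, -1.1, -3.0]
grip_width: 0.0227
gripper_force: 99.0
```

```bash
python3 -c "from h import *;st()"
```

```text
t 14.1 turned tool 23.42 arc 23.43 rad mm 151.91 z 0.1233 F tool [ 2.2 -1.   3. ] M [ 0.08  0.43 -0.07]
```

Request:
{"api": "jog_arm", "payload": {"plan": "0 0 1.5 0 0.395 0 255;0 0 0 0 0 0 255"}}

```text
time_s: 14.27
position: [0.3887, 0.1901, 0.1234]
tool_rot: [[-1.0, -0.01, 0.0], [-0.01, 1.0, -0.0], [-0.0, -0.0, -1.0]]
ft_force: [-1.5, -1.5, -2.9]
grip_width: 0.0227
gripper_force: 99.0
```

```bash
python3 -c "from h import *;st()"
```

```text
t 14.27 turned tool 24.91 arc 24.87 rad mm 151.93 z 0.1234 F tool [ 1.5 -1.4  2.9] M [ 0.22  0.31 -0.19]
```

Request:
{"api": "jog_arm", "payload": {"plan": "0 0 1 0 0.264 0 255;0 0 0 0 0 0 255"}}

```text
time_s: 14.43
position: [0.3886, 0.1927, 0.1233]
tool_rot: [[-1.0, 0.008, 0.0], [0.008, 1.0, -0.0], [-0.0, -0.0, -1.0]]
ft_force: [-1.1, -2.0, -2.7]
grip_width: 0.0222
gripper_force: 99.0
```

Request:
{"api": "jog_arm", "payload": {"plan": "0 0 1 0 0.264 0 255;0 0 0 0 0 0 255"}}

```text
time_s: 14.6
position: [0.3886, 0.1955, 0.1233]
tool_rot: [[-1.0, 0.026, 0.0], [0.026, 1.0, -0.001], [-0.0, -0.001, -1.0]]
ft_force: [-1.3, -4.0, -2.6]
grip_width: 0.0223
gripper_force: 99.0
```

```bash
python3 -c "from h import *;st()"
```

```text
t 14.6 turned tool 27.01 arc 26.87 rad mm 152.0 z 0.1233 F tool [ 1.2 -4.1  2.6] M [ 0.6   0.19 -0.47]
```

Request:
{"api": "jog_arm", "payload": {"plan": "0 0 1 -0.002 0.264 0 255;0 0 0 0 0 0 255"}}

```text
time_s: 14.77
position: [0.3887, 0.1981, 0.1233]
tool_rot: [[-0.999, 0.044, 0.0], [0.044, 0.999, -0.001], [-0.0, -0.001, -1.0]]
ft_force: [-0.4, -4.8, -2.6]
grip_width: 0.0221
gripper_force: 99.1
```

```bash
python3 -c "from h import *;st()"
```

```text
t 14.77 turned tool 28.03 arc 27.87 rad mm 152.02 z 0.1233 F tool [ 0.2 -4.8  2.6] M [ 0.99  0.12 -0.48]
```

Request:
{"api": "jog_arm", "payload": {"plan": "0 0 1 -0.002 0.264 0 255;0 0 0 0 0 0 255"}}

```text
time_s: 14.93
position: [0.3888, 0.2006, 0.1233]
tool_rot: [[-0.998, 0.061, 0.0], [0.061, 0.998, -0.001], [-0.0, -0.001, -1.0]]
ft_force: [-0.1, -6.1, -2.8]
grip_width: 0.0226
gripper_force: 99.1
```

```bash
python3 -c "from h import *;st()"
```

```text
t 14.93 turned tool 29.0 arc 28.81 rad mm 152.02 z 0.1233 F tool [-0.3 -6.   2.8] M [ 1.18  0.1  -0.71]
```

Request:
{"api": "jog_arm", "payload": {"plan": "0 0 0.5 0 0.132 0 255;0 0 0 0 0 0 255"}}

```text
time_s: 15.1
position: [0.3888, 0.2017, 0.1233]
tool_rot: [[-0.998, 0.069, 0.0], [0.069, 0.998, -0.001], [-0.0, -0.001, -1.0]]
ft_force: [-0.9, -7.1, -3.6]
grip_width: 0.0227
gripper_force: 99.2
```

```bash
python3 -c "from h import *;st()"
```

```text
t 15.1 turned tool 29.47 arc 29.24 rad mm 152.07 z 0.1233 F tool [ 0.4 -7.1  3.6] M [ 1.29  0.07 -0.71]
```

Request:
{"api": "jog_arm", "payload": {"plan": "0 0 0.5 0 0.132 0 255;0 0 0 0 0 0 255"}}

```text
time_s: 15.27
position: [0.3889, 0.203, 0.1233]
tool_rot: [[-0.997, 0.078, 0.0], [0.078, 0.997, -0.001], [-0.0, -0.001, -1.0]]
ft_force: [-1.5, -7.4, -2.6]
grip_width: 0.0225
gripper_force: 99.2
```

```bash
python3 -c "from h import *;st()"
```

```text
t 15.27 turned tool 29.96 arc 29.71 rad mm 152.07 z 0.1233 F tool [ 0.9 -7.5  2.7] M [ 1.33  0.06 -0.74]
```

Request:
{"api": "jog_arm", "payload": {"plan": "0 0 0.5 0 0.132 0 255;0 0 0 0 0 0 255"}}

```text
time_s: 15.43
position: [0.389, 0.2043, 0.1233]
tool_rot: [[-0.996, 0.086, -0.0], [0.086, 0.996, -0.002], [-0.0, -0.002, -1.0]]
ft_force: [-0.3, -7.6, -2.9]
grip_width: 0.0226
gripper_force: 99.3
```

```bash
python3 -c "from h import *;st()"
```

```text
t 15.43 turned tool 30.46 arc 30.2 rad mm 152.08 z 0.1233 F tool [-0.4 -7.6  2.9] M [ 1.39  0.05 -0.87]
```

Request:
{"api": "jog_arm", "payload": {"plan": "0 0 0.5 0 0.132 0 255;0 0 0 0 0 0 255"}}

```text
time_s: 15.6
position: [0.3891, 0.2057, 0.1233]
tool_rot: [[-0.995, 0.095, -0.0], [0.095, 0.995, -0.001], [-0.0, -0.001, -1.0]]
ft_force: [-0.2, -6.8, -2.5]
grip_width: 0.0225
gripper_force: 99.2
```

```bash
python3 -c "from h import *;st()"
```

```text
t 15.6 turned tool 30.97 arc 30.73 rad mm 152.09 z 0.1233 F tool [-0.4 -6.8  2.6] M [ 1.25  0.02 -0.74]
```

Request:
{"api": "jog_arm", "payload": {"plan": "0 0 0.5 0 0.132 0 255;0 0 0 0 0 0 255"}}

```text
time_s: 15.77
position: [0.3892, 0.2071, 0.1233]
tool_rot: [[-0.995, 0.104, -0.0], [0.104, 0.995, -0.001], [-0.0, -0.001, -1.0]]
ft_force: [-0.5, -6.1, -1.9]
grip_width: 0.0222
gripper_force: 99.2
```

```bash
python3 -c "from h import *;st()"
```

```text
t 15.77 turned tool 31.47 arc 31.26 rad mm 152.11 z 0.1233 F tool [-0.1 -6.2  2. ] M [ 1.09  0.11 -0.72]
```

Request:
{"api": "jog_arm", "payload": {"plan": "0 0 0.3 0 0.08 0 255;0 0 0 0 0 0 255"}}

```text
time_s: 15.93
position: [0.3894, 0.2079, 0.1233]
tool_rot: [[-0.994, 0.109, 0.0], [0.109, 0.994, -0.001], [-0.0, -0.001, -1.0]]
ft_force: [-1.0, -6.3, -1.7]
grip_width: 0.0228
gripper_force: 99.2
```

```bash
python3 -c "from h import *;st()"
```

```text
t 15.93 turned tool 31.77 arc 31.58 rad mm 152.1 z 0.1233 F tool [ 0.3 -6.3  1.7] M [ 1.07  0.06 -0.73]
```

Request:
{"api": "jog_arm", "payload": {"plan": "0 0 -1 0 -0.264 0 255;0 0 -1 0 -0.264 0 255;0 0 -1 0 -0.264 0 255;0 0 0 0 0 0 255"}}

```text
time_s: 16.27
position: [0.3888, 0.1998, 0.1234]
tool_rot: [[-0.998, 0.056, 0.0], [0.056, 0.998, -0.0], [-0.0, -0.0, -1.0]]
ft_force: [-0.1, -4.8, -3.9]
grip_width: 0.0228
gripper_force: 99.2
```

```bash
python3 -c "from h import *;st()"
```

```text
t 16.27 turned tool 28.73 arc 28.51 rad mm 152.04 z 0.1234 F tool [-0.2 -4.8  3.9] M [ 0.94  0.07 -0.75]
```

Request:
{"api": "jog_arm", "payload": {"plan": "0 0 -1 0 -0.264 0 255;0 0 -1 0 -0.264 0 255;0 0 0 0 0 0 255"}}

```text
time_s: 16.52
position: [0.3886, 0.1948, 0.1234]
tool_rot: [[-1.0, 0.022, 0.001], [0.022, 1.0, 0.0], [-0.001, 0.0, -1.0]]
ft_force: [2.0, -2.5, -4.1]
grip_width: 0.0223
gripper_force: 99.1
```

```bash
python3 -c "from h import *;st()"
```

```text
t 16.52 turned tool 26.75 arc 26.62 rad mm 152.03 z 0.1234 F tool [-2.  -2.4  4.1] M [ 0.5  -0.03 -0.47]
```

Request:
{"api": "jog_arm", "payload": {"plan": "0 0 -1 0 -0.264 0 255;0 0 -1 0 -0.264 0 255;0 0 -1 0 -0.264 0 255;0 0 0 0 0 0 255"}}

```text
time_s: 16.85
position: [0.3887, 0.187, 0.1234]
tool_rot: [[-1.0, -0.03, 0.001], [-0.03, 1.0, 0.001], [-0.001, 0.001, -1.0]]
ft_force: [2.9, 0.7, -3.4]
grip_width: 0.0226
gripper_force: 98.9
```

```bash
python3 -c "from h import *;st()"
```

```text
t 16.85 turned tool 23.76 arc 23.69 rad mm 152.01 z 0.1234 F tool [-2.9  0.6  3.4] M [-0.1  -0.3  -0.28]
```

Request:
{"api": "jog_arm", "payload": {"plan": "0 0 -1 0 -0.264 0 255;0 0 -0.5 0 -0.132 0 255;0 0 0 0 0 0 255"}}

```text
time_s: 17.1
position: [0.3886, 0.183, 0.1234]
tool_rot: [[-0.998, -0.056, 0.001], [-0.056, 0.998, 0.0], [-0.001, 0.0, -1.0]]
ft_force: [3.2, 0.4, -3.4]
grip_width: 0.0228
gripper_force: 98.9
```

```bash
python3 -c "from h import *;st()"
```

```text
t 17.1 turned tool 22.28 arc 22.2 rad mm 152.21 z 0.1234 F tool [-3.2  0.2  3.4] M [-0.13 -0.34 -0.16]
```

Request:
{"api": "jog_arm", "payload": {"plan": "0 0 -0.5 -0.04 -0.132 0 255;0 0 0 0 0 -0.2 255;0 0 0 0 0 -0.3 255;0 0 0 0 0 -0.3 255;0 0 0 0 0 0 255"}}

```text
time_s: 17.52
position: [0.3887, 0.1819, 0.1318]
tool_rot: [[-0.998, -0.064, -0.0], [-0.064, 0.998, 0.0], [0.0, 0.0, -1.0]]
ft_force: [1.6, -0.0, -4.4]
grip_width: 0.0222
gripper_force: 98.8
```

```bash
python3 -c "from h import *;st()"
```

```text
t 17.52 turned tool 21.8 arc 21.76 rad mm 152.17 z 0.1318 F tool [-1.6 -0.1  4.4] M [ 0.01  0.05 -0.07]
```

Free. Lift off and check with the scene camera that the nut is turned.

Request:
{"api": "jog_arm", "payload": {"plan": "0 0 0 0 0 -0.3 255;0 0 0 0 0 -0.5 255;0 0 0 0 0 -1 255;0 0 0 0 0 -2 255;0 0 0 0 0 -2 255;0 0 0 0 0 -1 255;0 0 0 0 0 -0.5 255;0 0 0 0 0 0 255;0 0 0 0 0 0 255"}}

```text
time_s: 18.27
position: [0.3883, 0.1818, 0.2038]
tool_rot: [[-0.998, -0.065, -0.001], [-0.065, 0.998, -0.0], [0.001, -0.0, -1.0]]
ft_force: [-0.8, -0.0, -4.2]
grip_width: 0.0226
gripper_force: 98.9
```

Run:
```python
from h import *
st();go([.5603,-.2072,.205],171.9)
im=imaging.get_image("scene");cv2.imwrite("pics/n2.png",cv2.resize(im["pixels"][120:210,330:450,::-1],(800,600),interpolation=cv2.INTER_CUBIC))
```

```text
t 18.27 turned tool 21.8 arc 21.72 rad mm 152.64 z 0.2038 F tool [0.7 0.  4.2] M [ 0.01  0.32 -0.05]
t 18.2667 rz 11.8 shift cm [-22.51  -36.084  -0.117] yaw -176.3 pos [0.3883 0.1818 0.2038] tilt [ 0.0014 -0.0001] F [-0.8 -0.  -4.2] M [-0.03  0.32  0.05]
```

View pics/n2.png

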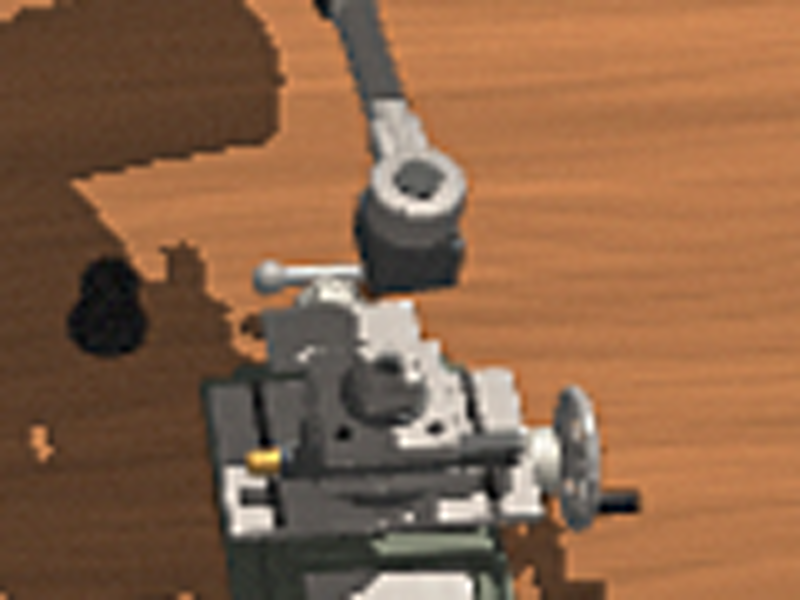

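Request:
{"api": "jog_arm", "payload": {"plan": "0 0 5.9 0 0 0 255;0 0 5.9 0 0 0 255;0 0 0 -0.8 -1.3 0 255;0 0 0 -1.65 -2.6 0 255;0 0 0 -1.65 -2.6 0 255;0 0 0 -1.65 -2.6 0 255;0 0 0 -1.65 -2.6 0 255;0 0 0 -1.65 -2.6 0 255;0 0 0 -1.65 -2.6 0 255;0 0 0 -1.65 -2.6 0 255"}}

```text
time_s: 19.15
position: [0.4836, -0.0301, 0.2032]
tool_rot: [[-0.99, 0.141, -0.002], [0.141, 0.99, 0.001], [0.002, 0.0, -1.0]]
ft_force: [0.8, 0.6, -4.7]
grip_width: 0.0226
gripper_force: 98.9
```

Request:
{"api": "jog_arm", "payload": {"plan": "0 0 0 -1.65 -2.6 0 255;0 0 0 -1.65 -2.6 0 255;0 0 0 -1.65 -2.6 0 255;0 0 0 -1.65 -2.6 0 255;0 0 0 -1.65 -2.6 0 255;0 0 0 -1.1 -2 0 255;0 0 0 -0.7 -1.5 0 255;0 0 0 0 0 0 255;0 0 0 0 0 0 255"}}

```text
time_s: 19.9
position: [0.5595, -0.2066, 0.2027]
tool_rot: [[-0.99, 0.142, -0.003], [0.142, 0.99, 0.002], [0.003, 0.001, -1.0]]
ft_force: [0.8, 1.0, -5.4]
grip_width: 0.0223
gripper_force: 99.0
```

Run:
```python
from h import *
go([.5603,-.2072,.051],171.9)
head("scene",(.710,-.228),.227,-8)
```

```text
t 19.9 rz -0.07 shift cm [-0.089 -0.051 15.166] yaw 171.83 pos [ 0.5595 -0.2066  0.2027] tilt [0.0029 0.0012] F [ 0.8  1.  -5.4] M [0.05 0.38 0.17]
scene head [  0.7097  -0.2295 -10.8293] cost 16.5 n 332.0 top z 0.22644348136912001
```

Request:
{"api": "jog_arm", "payload": {"plan": "0 0 0 -0.09 -0.05 1 255;0 0 0 0 0 3 255;0 0 0 0 0 3 255;0 0 0 0 0 3 255;0 0 0 0 0 2 255;0 0 0 0 0 1 255;0 0 0 0 0 0.5 255;0 0 0 0 0 0.5 255;0 0 0 0 0 0 255"}}

```text
time_s: 20.7
position: [0.5609, -0.2067, 0.0645]
tool_rot: [[-0.99, 0.141, 0.0], [0.141, 0.99, -0.0], [-0.001, -0.0, -1.0]]
ft_force: [-0.3, -0.8, -4.6]
grip_width: 0.0225
gripper_force: 98.8
```

Request:
{"api": "jog_arm", "payload": {"plan": "0 0 0 0 0 0.2 255;0 0 0 0 0 0.2 255;0 0 0 0 0 0.2 255;0 0 0 0 0 0 255"}}

```text
time_s: 21.03
position: [0.5607, -0.2068, 0.0584]
tool_rot: [[-0.99, 0.141, 0.0], [0.141, 0.99, -0.0], [-0.0, -0.0, -1.0]]
ft_force: [-0.3, 0.3, -4.7]
grip_width: 0.0225
gripper_force: 98.8
```

Run:
```python
from h import *
go([.5603,-.2072,.051],171.9)
```

```text
t 21.0333 rz -0.0 shift cm [ 0.036 -0.045  0.737] yaw 171.9 pos [ 0.5607 -0.2068  0.0584] tilt [-0.0002 -0.0001] F [-0.3  0.3 -4.7] M [0.05 0.3  0.12]
```

Request:
{"api": "jog_arm", "payload": {"plan": "0 0 0 0.03 -0.04 0.2 255;0 0 0 0 0 0.2 255;0 0 0 0 0 0.15 255;0 0 0 0 0 0 255"}}

```text
time_s: 21.37
position: [0.5603, -0.2069, 0.0525]
tool_rot: [[-0.99, 0.141, -0.0], [0.141, 0.99, 0.001], [0.0, 0.0, -1.0]]
ft_force: [-0.6, 1.4, -5.9]
grip_width: 0.0223
gripper_force: 99.1
```

Request:
{"api": "jog_arm", "payload": {"plan": "0 0 0 0 0 0.1 255;0 0 0 0 0 0 255;0 0 0 0 0 0 255"}}

```text
time_s: 21.62
position: [0.5604, -0.2069, 0.0517]
tool_rot: [[-0.99, 0.141, -0.0], [0.141, 0.99, 0.0], [0.0, 0.0, -1.0]]
ft_force: [0.4, 1.8, -4.1]
grip_width: 0.0226
gripper_force: 99.0
```

Request:
{"api": "jog_arm", "payload": {"plan": "0 0 0 0 0 0.05 255;0 0 0 0 0 0 255;0 0 0 0 0 0 255"}}

```text
time_s: 21.87
position: [0.5604, -0.207, 0.0514]
tool_rot: [[-0.99, 0.141, 0.0], [0.141, 0.99, 0.0], [-0.0, 0.0, -1.0]]
ft_force: [-0.9, 3.3, -3.3]
grip_width: 0.0224
gripper_force: 99.3
```

Request:
{"api": "jog_arm", "payload": {"plan": "0 0 0 0 0 0.03 255;0 0 0 0 0 0 170;0 0 0 0 0 0 140;0 0 0 0 0 0 80;0 0 0 0 0 0 0;0 0 0 0 0 0 0;0 0 0 0 0 0 0;0 0 0 0 0 0 0;0 0 0 0 0 0 0", "grip_force": 20}}

```text
time_s: 22.62
position: [0.5604, -0.2072, 0.051]
tool_rot: [[-0.99, 0.141, 0.0], [0.141, 0.99, -0.0], [-0.0, -0.0, -1.0]]
ft_force: [0.6, 0.1, 0.8]
grip_width: 0.0853
gripper_force: 0.0
```

Request:
{"api": "jog_arm", "payload": {"plan": "0 0 0 0 0 0 0;0 0 0 0 0 -0.5 0;0 0 0 0 0 -1 0;0 0 0 0 0 -3 0;0 0 0 0 0 -3 0;0 0 0 0 0 -3 0;0 0 0 0 0 -3 0;0 0 0 0 0 -2 0;0 0 0 0 0 -1 0;0 0 0 0 0 0 0"}}

```text
time_s: 23.45
position: [0.561, -0.2075, 0.2188]
tool_rot: [[-0.99, 0.141, 0.004], [0.141, 0.99, -0.003], [-0.005, -0.002, -1.0]]
ft_force: [-0.1, -1.2, -0.5]
grip_width: 0.0853
gripper_force: 0.0
```

Run:
```python
from h import *
s=env.observe();print(s["position"],s["grip_width"],s["ft_force"])
o=[]
for c,v0,u0 in(("scene",130,170),("top",110,340)):
  im=imaging.get_image(c);o.append(cv2.resize(im["pixels"][v0:v0+150,u0:u0+150,::-1],(400,400),interpolation=cv2.INTER_CUBIC))
cv2.imwrite("pics/end.png",np.hstack(o))
head("scene",(.709,-.228),.0745,-8)
```

```text
[ 0.56095164 -0.2074519   0.21880855] 0.08531518371769571 [-0.06288437 -1.20352215 -0.4977204 ]
scene head [ 0.7091 -0.2295 -9.4514] cost 17.3 n 364.0 top z 0.07612579266249575
```

View pics/end.png

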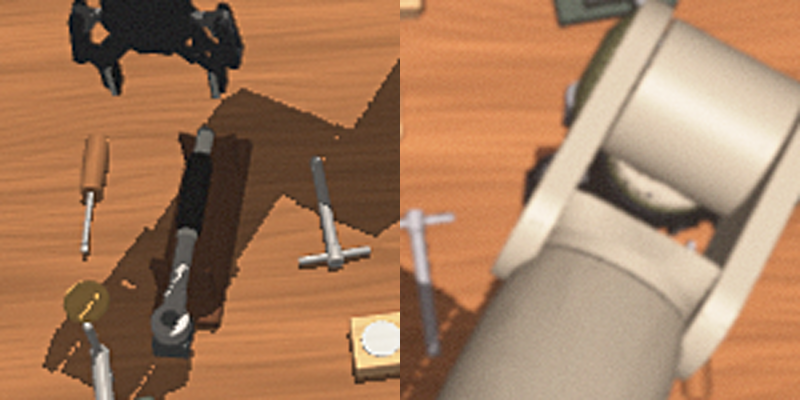

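The wrench lies in both saddles with its head (crop 172,325) pointing the way it did before. The gripper is open and clear, and the bystanders in view haven't moved.

```bash
python3 -c "
from rig import job
print(job.close_job())"
```

```text
the job is handed in; nothing more can be done
None
```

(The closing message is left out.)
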